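Clamp a paint jar in the bench mixer and shut its guard

ROBOT

A 6-joint arm with a two-finger parallel gripper is mounted at the origin on the work surface. World frame = base frame: x ahead of the robot, y to its left, z up, the work surface at z = 0. Lengths are in m, angles in degrees, forces in N, time in s.
With the tool pointing down it reaches from about 0.4 to 0.825 m from the base axis. Payload 7 kg.
Tool frame: the origin (TCP) lies at the centre of the arm's flange, where the gripper is bolted on; the fingertips stand 178 mm ahead of it and the grasp point (between the pads) lies 159 mm ahead of it (r.tips_ahead is the z of the fingertips in the tool frame, in m); z points along the fingers, y is the line along which they close (so a half turn about z gives the same grasp; the last joint's range is limited). The gripper opens to 88 mm and grips with 3 to 60 N. Pads are 19 mm wide; open, the fingers measure 130 mm over their backs; the gripper's body (78 mm by 193 mm) begins 47 mm behind the grasp point.
Start: joints at [87.267, 20.546, 0.682, 0, -70.136, -16.507], TCP at [0.222, 0.637, 0.405] pointing down, gripper open.
Joint ranges: [-176.03, 176.03], [-82.01, 121.73], [-58.28, 71.71], [-173.87, 95.51], [-174.79, -0.11], [-173.66, 173.66]. Speed limits (degrees/s): [136.94, 136.94, 172.46, 180, 180, 180].

INTERFACE

Orientations are given as [roll, pitch, yaw] about the fixed x, y, z axes, in that order (R = Rz(yaw) Ry(pitch) Rx(roll)).
In Python, from plant import r gives the robot as it stands. The module is installed in compiled form; this text tells all that it offers.
- The arm moves only by the shell command python3 -m pendant 'ROWS' [FORCE]. ROWS is JSON, a list that holds one entry, the list of rows, each a list of 7 numbers: the shift along the tool's x, y, z in m, then the turn, a rotation vector about the tool's x, y, z in degrees, then the gripper command: -1 is shut, 1 is fully open, values between are in proportion. A call has 1 to 5 rows; each row is the pose to reach, as a shift and turn from the pose commanded when the call began, along the tool's axes at that moment; what a row does not reach only later rows make up. A row lasts 1/10 s, in which the tool goes at most 50 mm and 8.59 degrees, less where a joint would pass 70% of its speed; a pose out of reach is approached as far as the arm can. A call with a gripper value outside its range is refused whole. The fingers move at their own pace and stop on an object; FORCE is the grip in N (left out, the last holds). Time passes only in rows, so rows that repeat a pose let the fingers close. It gives the time, the measured TCP pose, the force, the opening and the grip force at its end, in the units of the state.
- r.get_state(): the state, without advancing time (a new reading comes with each control period).
- r.capture(name): name is "scene" or "top" or "wrist"; returns the picture (384x512x3 uint8, red, green, blue); there is no depth.
- r.camera_params(name): a dict with "fx", "fy", "cx", "cy" (pixels), "R" (3x3) and "t" (3): a world point X has camera coordinates R X + t. Camera axes: x right, y down, z forward; pixel columns grow to the right and rows downward; lengths in m; the calibration is good to about 2 mm. A picture is of the moment at which its call begins: read the wrist's pose just before it. camera_params takes no time and is no camera call; for the wrist camera it gives the pose at the moment of the call.
- r.close_job(): hands the job in; it is judged then, once.
The state is a dict: "time_s": time; "joints": joint angles; "qd": joint speeds; "joint_torque": joint torques, N m; "tcp_pos": TCP position; "eef_rot": TCP orientation; "contact_force": force on the tool from outside, world axes, zero at the start; "moment": the same for the moment, N m; "gripper_width": finger opening in m; "gripper_force": force on a finger pad.
Only numpy, scipy, OpenCV 4.12 (cv2) and the standard library are available. Lean on these libraries where they do the work, as an engineer would, in place of code of your own. Each camera call takes 0.05 s, during which the arm holds its last target. There are 200 camera calls.

TASK

Get the bench mixer ready to run: swing the upright post on the chuck sleeve clockwise (seen from above) as far as it goes, so that the three jaws clamp the paint jar firmly, upright and in the middle. Then fold the clear guard over the jar and press it down past its catch until it is fully shut. Leave the bottles, cup and brush where they stand.

Things in the scene. Friction and masses are not known exactly. Their poses are not given: they have to be found in the camera images.
- mixer: Bench paint mixer, fixed to the table: grey square housing 190 x 190 mm, top 50 mm above the table; small hinge ears and latch uprights on it reach 90 mm. Origin: centre of its underside; z up, x away from its black control panel (the panel faces -x), y towards the latch; the guard's hinge is on the -y side. Its chuck axis is its z axis.
- chuck_center (a point): Point on the chuck axis, on the plate that the jar stands on, 68 mm above the table.
- sleeve (a joint): Turn of the steel chuck sleeve (knurled disc, 160 mm across, top 66 mm above the table), rad; 0 = jaws open, grows clockwise seen from above, end stop at 1.35. It closes the three jaws together, 10 mm per rad; their sprung pads reach a centred jar at about 1.0, clamp firmly from about 1.25, and the sleeve stays where it is left. Turning takes about 4 N at the post, up to 8 N near the end.
- handle_top (a point): Top centre of the black upright post of the sleeve's handle: 22 mm in diameter, free from 54 to 122 mm above the table, 120 mm from the chuck axis, at the end of a level bar 14 mm thick (53 to 67 mm above the table). With the sleeve at 0 the post lies at 183 deg about the mixer's z (x axis = 0, counter-clockwise positive); it moves clockwise to 106 deg. It turns with joint sleeve.
- jar: White plastic paint jar with grey screw cap, 64 mm in diameter, 70 mm high, 0.25 kg, standing loosely between the open jaws up to 4 mm off centre. Origin: centre of its underside, z up.
- pad0: Smooth aluminium pad of the jaw at 90 deg about the mixer's z: 24 mm wide, 30 mm high, face 42 mm from the chuck axis when open. The origin lies near the chuck axis, x points outwards. Its spring lets it give 3 mm or so when tight.
- pad1: The same, of the jaw at 210 deg.
- pad2: The same, of the jaw at 330 deg.
- guard (a joint): Opening of the guard, rad; 0 = fully shut, grows as it opens, about 1.57 = its flat top stands upright, stop at 1.75. The hinge is stiff: the guard stays where it is left. A sprung roller catch stops it at about 0.1 rad; about 10 N down on the far part of its top snaps it past (peak at about 0.05) and then holds it shut.
- guard_hinge (a point): Middle of the guard's hinge axis, which runs along the mixer's x, 88 mm from the chuck axis on the mixer's -y side, 70 mm above the table. Its axes turn with the guard: y runs from the hinge to the latch side, z from the guard's open underside to its top.
- guard_edge (a point): Middle of the guard's top edge farthest from the hinge: 168 mm along y and 85 mm along z from the hinge. The guard is a clear box with grey edges, open below, 140 mm along the hinge, 160 mm the other way (8 to 168 mm from the hinge), 85 mm deep, walls 4 mm, 0.35 kg. Shut, its flat top is 155 mm above the table.
- bottle_a: Yellow squeeze bottle with pointed tip, 62 mm in diameter, 160 mm high; bystander. Origin: centre of underside.
- bottle_b: White squeeze bottle with pointed tip, 56 mm in diameter, 150 mm high; bystander. Origin: centre of underside.
- cup: White plastic cup, 74 mm in diameter, 90 mm high; bystander. Origin: centre of underside.
- brush: Paint brush lying flat, 200 mm long; bystander. Lies along its x axis.

How it is judged (in metres and radians):
On the way, in this order (a step that is already met when the one before it is completed fails the run):
1. the three jaws clamp the jar, upright and central, with the guard still open (contact force between each of pad0, pad1, pad2 and jar above 5 N and horizontal distance between jar and chuck_center below 0.005 m and angle between jar's own z axis and vertical below 0.08 rad and value of joint guard above 0.5 rad), for 0.2 s.
2. the guard is shut past its catch (value of joint guard below 0.03 rad), for 0.2 s.
At the end, for the whole second after the job is handed in: All three jaw pads press on the jar with more than 5 N each; the jar is upright (within 0.08 rad), at rest and within 5 mm of the chuck axis; the guard is shut to less than 0.03 rad (contact force between each of pad0, pad1, pad2 and jar above 5 N and horizontal distance between jar and chuck_center below 0.005 m and angle between jar's own z axis and vertical below 0.08 rad and value of joint guard below 0.03 rad and linear speed of jar below 0.02 m/s); the robot touches nothing.
It fails at once if a bystander (bottle, cup or brush) is moved more than 20 mm (distance of any of bottle_a, bottle_b, cup, brush from where it was at the start of the episode above 0.02 m).
It fails at once if the jar is tipped by more than 0.35 rad (angle between jar's own z axis and vertical above 0.35 rad).
It also fails if it takes over 53 s, if anything falls off the work surface, if the arm or the gripper's body presses on something with over 40 N, if the wrist force passes 120 N, or if a joint passes its speed limit or range.

## Working session

There is one attempt and no reset: what is moved stays moved. The work goes in short steps, Python scripts to look and compute and a shell command to move; the robot and the scene stay as the last step left them, time stands still between calls to the robot, and variables do not carry over. Pictures are saved under pics/ and viewed, at most 10 in all, crops included, and the job is handed in when it is done.

```bash
mkdir -p pics; python3 - <<'E'
from plant import r
import cv2,numpy as np
for n in ("scene","top"):
    p=r.camera_params(n); print(n,{k:np.round(v,3).tolist() for k,v in p.items()})
    cv2.imwrite(f"pics/{n}0.png",r.capture(n)[:,:,::-1])
s=r.get_state();print(s)
E
```

```text
scene {'fx': 384.438, 'fy': 384.438, 'cx': 251.748, 'cy': 191.823, 'R': [[-0.773, 0.635, 0.002], [0.534, 0.652, -0.538], [-0.343, -0.415, -0.843]], 't': [0.479, -0.281, 1.513]}
top {'fx': 379.776, 'fy': 379.776, 'cx': 258.978, 'cy': 197.729, 'R': [[0.026, -0.999, 0.02], [-0.991, -0.028, -0.128], [0.128, -0.017, -0.992]], 't': [-0.014, 0.647, 1.108]}
{'time_s': 0.1, 'joints': array([ 8.72680358e+01,  2.05877647e+01,  6.38918662e-01, -1.68399548e-02,
       -7.01366899e+01, -1.65082860e+01]), 'qd': array([ 0.03573742, -0.08407377,  0.08732986,  0.04973883,  0.08459237,
        0.03262983]), 'joint_torque': array([-1.34495429e-03, -5.84163022e+01,  2.93752491e+01,  7.01544061e+00,
        1.01457830e-02, -5.13200575e-05]), 'tcp_pos': array([0.22236582, 0.63713821, 0.40381331]), 'eef_rot': array([ 1.79913491e+02, -9.12859464e-03, -1.92459770e+01]), 'contact_force': array([-0.30818031,  0.48468818, -0.08775888]), 'moment': array([ 0.00194306, -0.01813693, -0.06556458]), 'gripper_force': 0.0, 'gripper_width': 0.08758916399690851}
```

```bash
sleep 1; ls . pics
```

```text
.:
pics

pics:
scene0.png
top0.png
```

View pics/scene0.png

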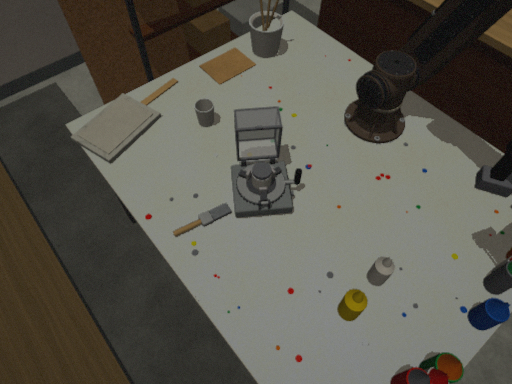

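View pics/top0.png

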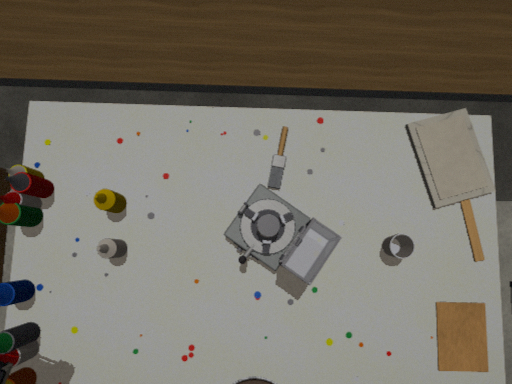

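The top view shows the mixer at about (268,228), with the black post at (242,260) and the guard open towards lower right (310,250). The brush is at (280,155), the cup at (398,246) and the bottles at (110,200) and (112,248).

```bash
python3 - <<'E'
import cv2,numpy as np
a=cv2.imread("pics/top0.png")[170:300,205:365]; b=cv2.imread("pics/scene0.png")[95:225,205:325]
f=lambda i:cv2.resize(i,None,fx=4.4,fy=4.4,interpolation=cv2.INTER_CUBIC)[:572]
A=f(a); cv2.imwrite("pics/c_top.png",A); cv2.imwrite("pics/c_scene.png",f(b)); print(A.shape)
E
```

```text
(572, 704, 3)
```

View pics/c_top.png

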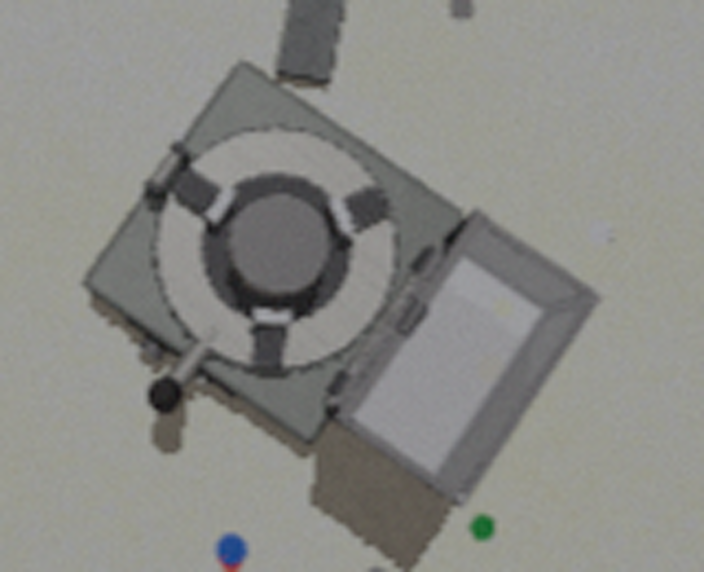

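View pics/c_scene.png

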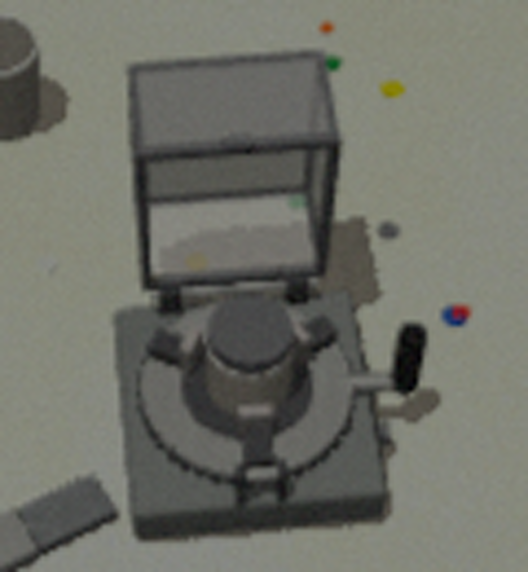

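In the top crop: housing corners at (243,62), (83,284) and (310,444), sleeve centre about (277,249), cap (282,243), post top (165,393), guard far corners (598,297) and (462,502). The scene crop shows the guard standing upright behind the jar.

```bash
cat >h.py <<'E'
from plant import r
import numpy as np, cv2
def ray(cam,uv,z,p=None):
    p=p or r.camera_params(cam);R=np.array(p['R']);t=np.array(p['t'])
    c=-R.T@t; d=R.T@[(uv[0]-p['cx'])/p['fx'],(uv[1]-p['cy'])/p['fy'],1]
    return c+d*(z-c[2])/d[2]
E
python3 - <<'E'
from h import *
T=lambda x,y:(205+(x+.5)/4.4-.5,170+(y+.5)/4.4-.5)
S=lambda x,y:(205+(x+.5)/4.4-.5,95+(y+.5)/4.4-.5)
c=[ray("top",T(*q),.05) for q in((243,62),(83,284),(310,444))]
print("corners",np.round(c,4),"centre",(c[0]+c[2])/2)
d=c[0]-c[1];print("side",np.linalg.norm(d),"yaw A",np.degrees(np.arctan2(d[1],d[0])))
d=c[2]-c[1];print("side",np.linalg.norm(d),np.degrees(np.arctan2(d[1],d[0])))
print("sleeve",ray("top",T(277,249),.066)); print("cap",ray("top",T(282,243),.138),ray("scene",S(252,332),.138))
q=ray("top",T(165,393),.122);print("post",q,ray("scene",S(412,332),.122))
g=[ray("top",T(*q),.238) for q in((598,297),(462,502))];print("guard far",g)
for n,uv in dict(ba=(104,200),bb=(104,248)).items(): print(n,ray("top",uv,.15))
print("cup",ray("top",(398,243),.09),"brush",ray("top",(276,187),.01),ray("top",(285,127),.01))
E
```

```text
corners [[ 0.6889  0.0018  0.05  ]
 [ 0.5343  0.1057  0.05  ]
 [ 0.432  -0.0495  0.05  ]] centre [ 0.5604493 -0.0238791  0.05     ]
side 0.18626813862929942 yaw A -33.90505945096482
side 0.18585539620863206 -123.3879421224335
sleeve [ 0.56046401 -0.02385567  0.066     ]
cap [ 0.56035841 -0.02390594  0.138     ] [ 0.56186349 -0.02045044  0.138     ]
post [0.46549612 0.04656676 0.122     ] [0.46393375 0.04482776 0.122     ]
guard far [array([ 0.5288778 , -0.19866135,  0.238     ]), array([ 0.41362111, -0.12264399,  0.238     ])]
ba [0.61500164 0.42563302 0.15      ]
bb [0.48597772 0.41561418 0.15      ]
cup [ 0.52098387 -0.39937627  0.09      ] brush [ 0.68661313 -0.04975436  0.01      ] [ 0.88132895 -0.07463701  0.01      ]
```

```bash
cat >>h.py <<'E'
from scipy.spatial.transform import Rotation as Ro
def delta(pos,yaw,s=None):
    s=s or r.get_state(); A=Ro.from_euler('xyz',s['eef_rot'],degrees=True); B=Ro.from_euler('xyz',[180,0,yaw],degrees=True)
    print("t",s['time_s'],"F",np.round(s['contact_force'],1),"shift",np.round(A.inv().apply(np.array(pos)-s['tcp_pos']),4),"turn",np.round((A.inv()*B).as_rotvec(degrees=True),2))
E
python3 -m pendant '[[[0.03,0.034,0,0,0,0,0],[0.06,0.068,0,0,0,0,0],[0.09,0.102,0,0,0,0,0],[0.12,0.136,0,0,0,0,0],[0.15,0.17,0,0,0,0,0]]]' 20
python3 -m pendant '[[[0.03,0.034,0,0,0,0,0],[0.06,0.068,0,0,0,0,0],[0.09,0.102,0,0,0,0,0],[0.12,0.136,0,0,0,0,0],[0.15,0.17,0,0,0,0,0]]]'
python3 -c "
from h import *
delta([.461,.049,.36],-36.3)"
```

```text
time_s: 0.6
tcp_pos: [0.3083, 0.4254, 0.4043]
eef_rot: [180.0, 0.0, -19.2]
contact_force: [1.3, -0.1, 0.1]
gripper_width: 0.0534
gripper_force: 0.0
time_s: 1.1
tcp_pos: [0.3937, 0.2155, 0.4047]
eef_rot: [-180.0, 0.0, -19.2]
contact_force: [0.5, 0.8, 0.1]
gripper_width: 0.0439
gripper_force: 0.0
t 1.1 F [0.5 0.8 0.1] shift [0.1183 0.1351 0.0447] turn [-1.000e-02  0.000e+00  1.709e+01]
```

```bash
python3 -m pendant '[[[0.03,0.034,0.01,0,0,4,0],[0.06,0.068,0.02,0,0,8,0],[0.09,0.102,0.03,0,0,13,0],[0.118,0.135,0.045,0,0,17,0],[0.118,0.135,0.045,0,0,17,0]]]'
python3 - <<'E'
from h import *
p=r.camera_params("wrist"); im=r.capture("wrist"); cv2.imwrite("pics/w1.png",im[:,:,::-1])
print(p)
X=lambda P:(lambda c:(p['fx']*c[0]/c[2]+p['cx'],p['fy']*c[1]/c[2]+p['cy']))(np.array(p['R'])@P+p['t'])
print("expected post px",X([.4655,.0465,.122]))
delta([.461,.049,.275],-36.3)
E
```

```text
time_s: 1.6
tcp_pos: [0.4606, 0.047, 0.3574]
eef_rot: [179.8, 0.1, -36.7]
contact_force: [-0.4, 0.1, -0.9]
gripper_width: 0.0438
gripper_force: 0.0
{'fx': 297.6726738686896, 'fy': 297.6726738686896, 'cx': 255.1182691514872, 'cy': 191.02351063224287, 'R': array([[-0.59649192, -0.8026118 ,  0.00341726],
       [-0.77331645,  0.57584947,  0.26529053],
       [-0.21489314,  0.15560104, -0.96416246]]), 't': array([0.31128352, 0.30816263, 0.43496494])}
expected post px (np.float64(250.75935187229857), np.float64(200.73594948322958))
t 1.65 F [ 0.2 -0.3  0.2] shift [ 0.0002 -0.0008  0.0833] turn [ 0.15  0.08 -0.24]
```

View pics/w1.png

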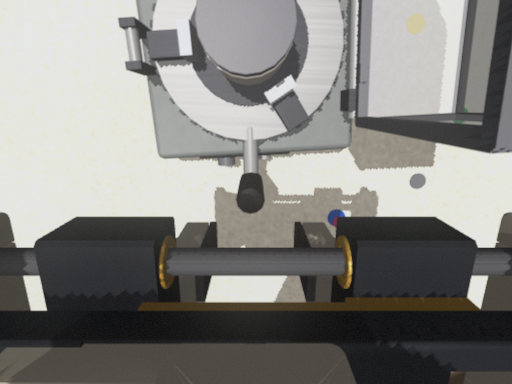

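The wrist view shows the post top at about (250,197), within a few pixels of the predicted (251,201) and centred between the fingers. I'll descend and close lightly on it.

```bash
python3 -m pendant '[[[0,0,0.03,0,0,0,0],[0,0,0.06,0,0,0,0],[0,0,0.082,0,0,0,0],[0,0,0.082,0,0,0,-0.4],[0,0,0.082,0,0,0,-0.6]]]' 10
python3 -m pendant '[[[0,0,0,0,0,0,-0.7],[0,0,0,0,0,0,-0.7],[0,0,0,0,0,0,-0.7]]]' 10
python3 - <<'E'
from h import *
s=r.get_state();print(s['tcp_pos'],s['eef_rot'],s['gripper_width'])
# arc plan, tool axes of the current pose; radius keeps +5mm outward
c=np.array([.5605,-.0235]);p=np.array(s['tcp_pos'][:2]);v=p-c;print(np.hypot(*v),np.degrees(np.arctan2(v[1],v[0])))
R=np.hypot(*v)
for step in (4,5):
  for k in range(1,6):
    a=np.radians(step*k); print(step*k,"x",round(R*(np.cos(a)-1),4),"y +-",round(R*np.sin(a),4))
E
```

```text
time_s: 2.15
tcp_pos: [0.4608, 0.0518, 0.2782]
eef_rot: [180.0, -0.0, -36.1]
contact_force: [0.4, -1.3, 1.6]
gripper_width: 0.0329
gripper_force: 0.0
time_s: 2.45
tcp_pos: [0.4608, 0.0513, 0.2789]
eef_rot: [-179.9, -0.0, -36.2]
contact_force: [-3.4, 1.0, 6.6]
gripper_width: 0.0218
gripper_force: 10.0
[0.46076242 0.05132555 0.27893978] [-1.79900608e+02 -4.56388994e-02 -3.62179087e+01] 0.021843981223281104
0.1246853985810699 143.12188079836864
4 x -0.0003 y +- 0.0087
8 x -0.0012 y +- 0.0174
12 x -0.0027 y +- 0.0259
16 x -0.0048 y +- 0.0344
20 x -0.0075 y +- 0.0426
5 x -0.0005 y +- 0.0109
10 x -0.0019 y +- 0.0217
15 x -0.0042 y +- 0.0323
20 x -0.0075 y +- 0.0426
25 x -0.0117 y +- 0.0527
```

```bash
python3 -m pendant '[[[0.0003,-0.0087,0,0,0,4,-0.7],[0.0012,-0.0174,0,0,0,8,-0.7],[0.0027,-0.0259,0,0,0,12,-0.7],[0.0048,-0.0344,0,0,0,16,-0.7],[0.0075,-0.0426,0,0,0,20,-0.7]]]'
python3 -m pendant '[[[0.0003,-0.0087,0,0,0,4,-0.7],[0.0012,-0.0174,0,0,0,8,-0.7],[0.0027,-0.0259,0,0,0,12,-0.7],[0.0048,-0.0344,0,0,0,16,-0.7],[0.0075,-0.0426,0,0,0,20,-0.7]]]'
python3 - <<'E'
from h import *
s=r.get_state();v=s['tcp_pos'][:2]-np.array([.5605,-.0235]);print(np.hypot(*v),np.degrees(np.arctan2(v[1],v[0])),s['moment'])
E
```

```text
time_s: 2.95
tcp_pos: [0.492, 0.0814, 0.279]
eef_rot: [-179.9, -0.0, -56.4]
contact_force: [-3.5, -0.1, 6.7]
gripper_width: 0.0215
gripper_force: 10.0
time_s: 3.45
tcp_pos: [0.5318, 0.0991, 0.279]
eef_rot: [-179.9, 0.1, -76.4]
contact_force: [-3.8, 2.2, 6.3]
gripper_width: 0.0215
gripper_force: 10.0
0.12586664532600408 103.1681767498167 [0.84096183 1.23877838 0.11538968]
```

```bash
python3 -m pendant '[[[0.0003,-0.0087,0,0,0,4,-0.7],[0.0012,-0.0174,0,0,0,8,-0.7],[0.0027,-0.0259,0,0,0,12,-0.7],[0.0048,-0.0344,0,0,0,16,-0.7],[0.0075,-0.0426,0,0,0,20,-0.7]]]'
python3 -m pendant '[[[0.0001,-0.0044,0,0,0,2,-0.7],[0.0003,-0.0087,0,0,0,4,-0.7],[0.0007,-0.013,0,0,0,6,-0.7],[0.0012,-0.0174,0,0,0,8,-0.7],[0.0015,-0.0195,0,0,0,9,-0.7]]]'
python3 - <<'E'
from h import *
s=r.get_state();v=s['tcp_pos'][:2]-np.array([.5605,-.0235]);print(np.hypot(*v),np.degrees(np.arctan2(v[1],v[0])),s['moment'],s['joints'])
cv2.imwrite("pics/top2.png",cv2.resize(r.capture("top")[170:300,205:365,::-1],None,fx=4.4,fy=4.4,interpolation=cv2.INTER_CUBIC))
E
```

```text
time_s: 3.95
tcp_pos: [0.575, 0.1021, 0.279]
eef_rot: [-179.9, 0.1, -96.4]
contact_force: [-3.9, 4.2, 6.3]
gripper_width: 0.0214
gripper_force: 10.0
time_s: 4.45
tcp_pos: [0.5942, 0.0987, 0.279]
eef_rot: [-179.9, 0.1, -105.3]
contact_force: [-3.9, 5.4, 4.8]
gripper_width: 0.0214
gripper_force: 10.0
0.12672720889786535 74.5789446952475 [2.13971389 1.45199942 0.05367462] [ 27.97816216  19.93544046 -18.03064361  -0.06346191 -51.87432999
 -43.22883682]
```

```bash
python3 -m pendant '[[[0,-0.0022,0,0,0,1,-0.7],[0.0001,-0.0044,0,0,0,2,-0.7],[0.0002,-0.0055,0,0,0,2.5,-0.7]]]'
python3 -m pendant '[[[0,-0.0015,0,0,0,0.5,-0.7],[0,-0.003,0,0,0,1,-0.7]]]'
python3 - <<'E'
from h import *
s=r.get_state();v=s['tcp_pos'][:2]-np.array([.5605,-.0235]);print(np.hypot(*v),np.degrees(np.arctan2(v[1],v[0])),s['contact_force'])
E
```

```text
time_s: 4.8
tcp_pos: [0.5993, 0.0972, 0.279]
eef_rot: [-179.9, 0.2, -107.7]
contact_force: [-3.3, 6.3, 4.5]
gripper_width: 0.0217
gripper_force: 10.0
time_s: 5.0
tcp_pos: [0.6017, 0.0963, 0.279]
eef_rot: [-180.0, 0.2, -108.8]
contact_force: [-10.1, 11.2, 10.6]
gripper_width: 0.0217
gripper_force: 10.0
0.12671451196964104 71.03800869531474 [-10.11492626  11.22780903  10.56137085]
```

```bash
python3 -m pendant '[[[0,-0.002,0,0,0,0.3,-0.7],[0,-0.002,0,0,0,0.3,-0.7]]]'
python3 -m pendant '[[[0,0.0005,0,0,0,0,-0.4],[0,0.0005,0,0,0,0,-0.2],[0,0.0005,0,0,0,0,-0.2],[0,0.0005,-0.03,0,0,0,-0.2],[0,0.0005,-0.07,0,0,0,-0.2]]]'
python3 -m pendant '[[[0,0,-0.04,0,0,0,-0.5],[0,0,-0.08,0,0,0,-1],[-0.04,0,-0.08,0,0,0,-1],[-0.085,0,-0.08,0,0,0,-1],[-0.1,0,-0.08,0,0,0,-1]]]'
python3 - <<'E'
from h import *
cv2.imwrite("pics/top3.png",cv2.resize(r.capture("top")[170:300,205:365,::-1],None,fx=4.4,fy=4.4,interpolation=cv2.INTER_CUBIC))
cv2.imwrite("pics/scene3.png",cv2.resize(r.capture("scene")[95:225,205:325,::-1],None,fx=4.4,fy=4.4,interpolation=cv2.INTER_CUBIC))
print(r.get_state()['contact_force'])
E
```

```text
time_s: 5.2
tcp_pos: [0.6022, 0.0961, 0.2789]
eef_rot: [179.8, 0.1, -109.1]
contact_force: [-14.3, 11.4, 11.5]
gripper_width: 0.0216
gripper_force: 10.0
time_s: 5.7
tcp_pos: [0.6029, 0.0942, 0.3463]
eef_rot: [179.8, -0.2, -109.1]
contact_force: [0.8, -0.3, 1.0]
gripper_width: 0.0347
gripper_force: 0.0
time_s: 6.2
tcp_pos: [0.6369, 0.1917, 0.4275]
eef_rot: [-180.0, 0.0, -109.0]
contact_force: [0.1, -0.1, 0.3]
gripper_width: 0.0024
gripper_force: 0.0
[-0.41234398 -0.88013421 -0.18793434]
```

View pics/scene3.png

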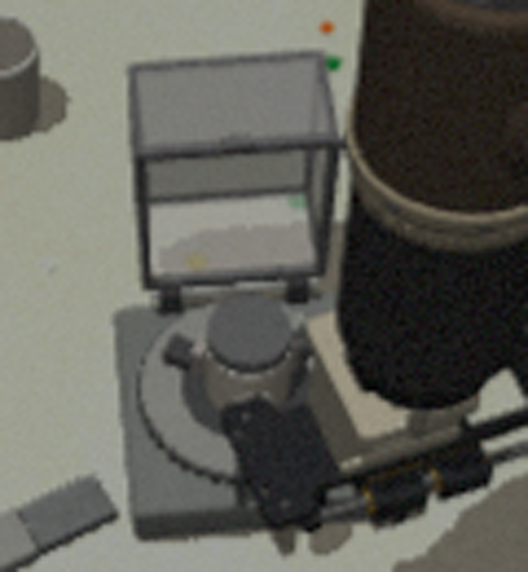

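View pics/top3.png

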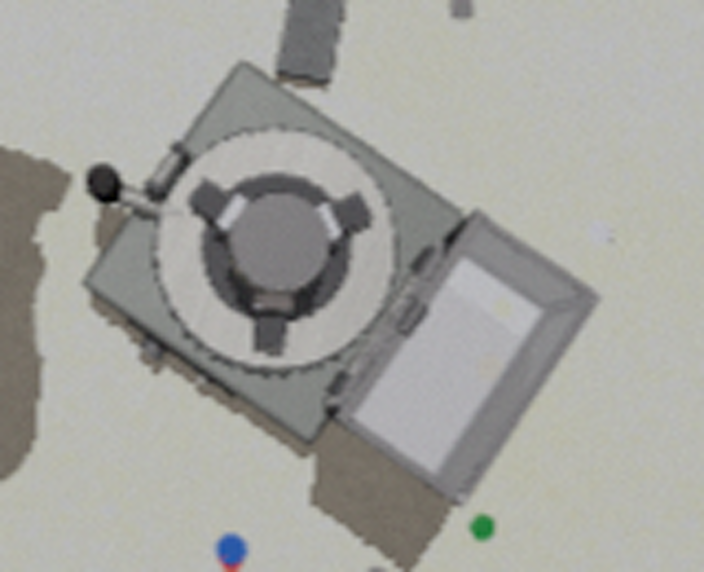

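The post is now at (103,183), past the housing corner, and all three pads are at the jar, with the cap centred at (280,243). The guard is still open. Next I go over it and down behind.

```bash
python3 - <<'E'
from h import *
T=lambda x,y:(205+(x+.5)/4.4-.5,170+(y+.5)/4.4-.5)
q=ray("top",T(103,183),.122)[:2]-[.5605,-.0235];print("post angle (expect 72)",np.degrees(np.arctan2(q[1],q[0])))
delta([.4415,-.2025,.455],-123.65)
E
```

```text
post angle (expect 72) 72.49303477299354
t 6.3 F [-0.4 -0.9 -0.2] shift [ 0.4355  0.0567 -0.028 ] turn [ 0.03 -0.05 14.7 ]
```

```bash
python3 -m pendant '[[[0.04,0.005,-0.028,0,0,1.5,-1],[0.08,0.01,-0.028,0,0,3,-1],[0.12,0.015,-0.028,0,0,4.5,-1],[0.16,0.02,-0.028,0,0,6,-1],[0.2,0.026,-0.028,0,0,7.5,-1]]]'
python3 -c "
from h import *
delta([.4415,-.2025,.455],-123.65)"
```

```text
time_s: 6.8
tcp_pos: [0.5447, 0.0063, 0.4557]
eef_rot: [-180.0, -0.0, -116.6]
contact_force: [-0.0, -0.2, 0.2]
gripper_width: 0.0003
gripper_force: 0.0
t 6.8 F [-0.  -0.2  0.2] shift [ 0.2329 -0.0013  0.0007] turn [-0.01 -0.01  7.02]
```

```bash
python3 -m pendant '[[[0.045,0,0,0,0,1.5,-1],[0.09,0,0,0,0,3,-1],[0.135,0,0,0,0,4.5,-1],[0.18,0,0,0,0,6,-1],[0.22,-0.001,0,0,0,7,-1]]]'
python3 -m pendant '[[[0.013,0,0,0,0,0,-1],[0.013,0,0.03,0,0,0,-1],[0.013,0,0.065,0,0,0,-1],[0.013,0,0.065,0,0,0,-1]]]'
python3 - <<'E'
from h import *
cv2.imwrite("pics/scene4.png",cv2.resize(r.capture("scene")[60:220,180:340,::-1],None,fx=3.6,fy=3.6,interpolation=cv2.INTER_CUBIC))
s=r.get_state();v=s['tcp_pos'][:2]-np.array([.5605,-.0235]);a=np.radians(-33.65)
print(v@[np.cos(a),np.sin(a)],v@[-np.sin(a),np.cos(a)],s['tcp_pos'],s['eef_rot'])
E
```

```text
time_s: 7.3
tcp_pos: [0.4465, -0.1908, 0.456]
eef_rot: [-180.0, 0.0, -123.6]
contact_force: [1.5, -1.2, -0.1]
gripper_width: 0.0002
gripper_force: 0.0
time_s: 7.7
tcp_pos: [0.4394, -0.1997, 0.3869]
eef_rot: [179.6, -0.2, -123.6]
contact_force: [0.1, -0.3, 0.2]
gripper_width: 0.0005
gripper_force: 0.0
-0.0021580697641297784 -0.2132541814041708 [ 0.44053552 -0.19982506  0.38951409] [ 1.79797363e+02 -1.29690494e-01 -1.23571006e+02]
```

View pics/scene4.png

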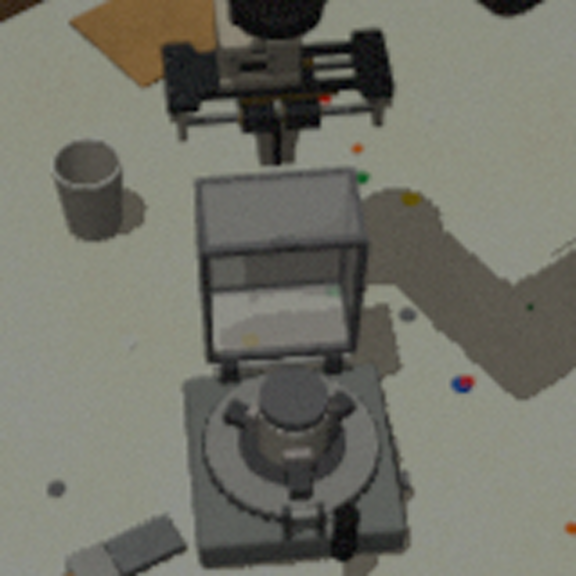

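The fingers hang behind the guard's back face, centred, with clearance all round. I'll fold the guard along its arc.

```bash
python3 -m pendant '[[[-0.015,0,-0.005,0,0,0,-1],[-0.03,0,-0.01,0,0,0,-1],[-0.044,0,-0.016,0,0,0,-1],[-0.057,0,-0.022,0,0,0,-1],[-0.074,0,-0.026,0,0,0,-1]]]'
python3 -m pendant '[[[-0.016,0,-0.004,0,0,0,-1],[-0.033,0,-0.0055,0,0,0,-1],[-0.05,0,-0.006,0,0,0,-1],[-0.067,0,-0.004,0,0,0,-1],[-0.084,0,-0.001,0,0,0,-1]]]'
python3 - <<'E'
from h import *
s=r.get_state();v=s['tcp_pos'][:2]-np.array([.5605,-.0235]);a=np.radians(-33.65)
print(v@[np.cos(a),np.sin(a)],v@[-np.sin(a),np.cos(a)],s['tcp_pos'][2]-.178)
cv2.imwrite("pics/scene5.png",cv2.resize(r.capture("scene")[60:220,180:340,::-1],None,fx=3.6,fy=3.6,interpolation=cv2.INTER_CUBIC))
E
```

```text
time_s: 8.25
tcp_pos: [0.483, -0.137, 0.4186]
eef_rot: [-179.9, -0.0, -123.5]
contact_force: [-3.3, -4.0, 6.9]
gripper_width: 0.0004
gripper_force: 3.1
time_s: 8.75
tcp_pos: [0.5298, -0.0663, 0.418]
eef_rot: [-180.0, 0.1, -123.5]
contact_force: [0.6, -1.1, 3.6]
gripper_width: 0.0006
gripper_force: 1.8
-0.0018199687674596554 -0.052621583852003107 0.24001392765086477
```

View pics/scene5.png

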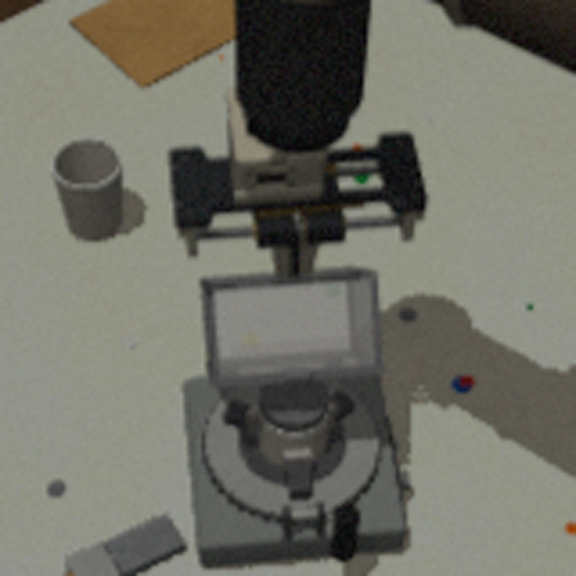

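The guard is about halfway down, with the fingertips pressing on its top near the far edge.

```bash
python3 -m pendant '[[[-0.0146,0,0.0084,0,0,0,-1],[-0.0306,0,0.015,0,0,0,-1],[-0.0456,0,0.0235,0,0,0,-1],[-0.0596,0,0.0333,0,0,0,-1],[-0.0726,0,0.0445,0,0,0,-1]]]'
python3 -m pendant '[[[-0.006,0,0.006,0,0,0,-1],[-0.012,0,0.0125,0,0,0,-1],[-0.018,0,0.019,0,0,0,-1],[-0.022,0,0.0245,0,0,0,-1],[-0.022,0,0.0245,0,0,0,-1]]]'
python3 - <<'E'
from h import *
s=r.get_state();v=s['tcp_pos'][:2]-np.array([.5605,-.0235]);a=np.radians(-33.65)
print(v@[np.cos(a),np.sin(a)],v@[-np.sin(a),np.cos(a)],s['tcp_pos'][2]-.178)
E
```

```text
time_s: 9.3
tcp_pos: [0.5701, -0.0057, 0.3729]
eef_rot: [-179.9, 0.1, -123.5]
contact_force: [1.1, -0.2, 2.4]
gripper_width: 0.0005
gripper_force: 1.5
time_s: 9.8
tcp_pos: [0.5808, 0.0111, 0.3474]
eef_rot: [179.9, -0.1, -123.5]
contact_force: [-0.3, 0.4, -0.5]
gripper_width: 0.0007
gripper_force: 0.0
-0.0022924000251824494 0.04002226156179975 0.16936806639366692
```

```bash
python3 -m pendant '[[[-0.005,0,0.004,0,0,0,-1],[-0.008,0,0.008,0,0,0,-1],[-0.01,0,0.011,0,0,0,-1],[-0.01,0,0.014,0,0,0,-1]]]'
python3 -m pendant '[[[0,0,0.001,0,0,0,-1],[0,0,0.0025,0,0,0,-1]]]'
python3 -c "
from h import *
s=r.get_state();print(s['tcp_pos'][2]-.178,s['contact_force'])"
```

```text
time_s: 10.2
tcp_pos: [0.5866, 0.0193, 0.3348]
eef_rot: [-180.0, 0.0, -123.6]
contact_force: [0.0, 0.6, 1.3]
gripper_width: 0.0004
gripper_force: 0.1
time_s: 10.4
tcp_pos: [0.5867, 0.0195, 0.3332]
eef_rot: [-180.0, 0.0, -123.5]
contact_force: [-7.6, 3.2, 18.6]
gripper_width: 0.0004
gripper_force: 9.1
0.15521307532802292 [-7.61889285  3.19846766 18.582825  ]
```

```bash
python3 -m pendant '[[[0,0,0.001,0,0,0,-1],[0,0,0.001,0,0,0,-1],[0,0,0.001,0,0,0,-1]]]'
python3 -m pendant '[[[0,0,-0.02,0,0,0,-1],[0,0,-0.06,0,0,0,-1],[0.04,0,-0.1,0,0,0,-1],[0.08,0,-0.13,0,0,0,-1],[0.12,0,-0.13,0,0,0,-1]]]'
python3 -m pendant '[[[0.04,0,0,0,0,0,-1],[0.08,0,0,0,0,0,-1],[0.12,0,0,0,0,0,-1],[0.12,0,0,0,0,0,-1]]]'
python3 - <<'E'
from h import *
a=cv2.resize(r.capture("scene")[95:225,205:325,::-1],None,fx=3.2,fy=3.2,interpolation=cv2.INTER_CUBIC)
b=cv2.resize(r.capture("top")[170:300,205:325,::-1],None,fx=3.2,fy=3.2,interpolation=cv2.INTER_CUBIC)
cv2.imwrite("pics/end.png",np.hstack([a,b]))
p=r.camera_params("scene")
yv=np.array([.554,.832,0]);xv=np.array([.832,-.554,0])
for o in (0,.1):
  for sx in(-.07,.07):
    P=np.array([.5605,-.0235,.07])+sx*xv+yv*(-.088+.168*np.cos(o)-.085*np.sin(o))+[0,0,.168*np.sin(o)+.085*np.cos(o)]
    c=p['R']@P+p['t'];print(o,"expect in crop",(p['fx']*c[0]/c[2]+p['cx']-205)*3.2,(p['fy']*c[1]/c[2]+p['cy']-95)*3.2)
E
```

```text
time_s: 10.7
tcp_pos: [0.5866, 0.0195, 0.3332]
eef_rot: [-179.9, 0.1, -123.5]
contact_force: [-6.2, 2.2, 15.8]
gripper_width: 0.0009
gripper_force: 7.8
time_s: 11.2
tcp_pos: [0.5203, -0.0813, 0.465]
eef_rot: [-179.7, 0.2, -123.4]
contact_force: [0.9, -1.4, -0.8]
gripper_width: 0.0005
gripper_force: 0.0
time_s: 11.6
tcp_pos: [0.4514, -0.1832, 0.4614]
eef_rot: [180.0, -0.0, -123.7]
contact_force: [0.5, 0.6, 0.4]
gripper_width: 0.0009
gripper_force: 0.0
0 expect in crop 264.8204652847826 289.4488989827766
0 expect in crop 117.03061693990249 301.734362111744
0.1 expect in crop 264.7354701988394 271.54712408683883
0.1 expect in crop 115.81048371775223 283.80609340003224
```

View pics/end.png

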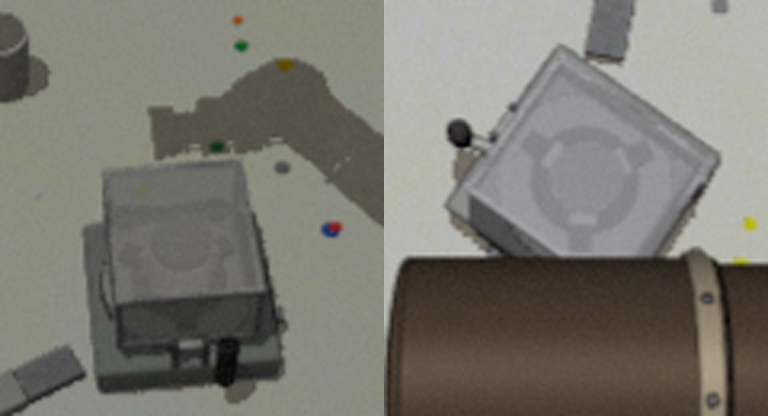

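The guard's far top corners are at (265,290) and (117,302), matching the fully shut prediction of (265,289) and (117,302). The arm is clear.

```bash
python3 -c "
from plant import r
print(r.close_job())"
```

```text
the job is handed in; nothing more can be done
None
```

The job is handed in at about 12 s: the post is at its end stop with all three jaws closed on the centred jar, the guard is pressed shut past its catch, and the bottles, cup and brush were not touched; clamp force was not measured, and no verdict came back.

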